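Put the card tray back between the pencil blocks

ROBOT

A 6-joint arm with a two-finger parallel gripper is mounted at the origin on the work surface. World frame = base frame: x ahead of the robot, y to its left, z up, the work surface at z = 0. Lengths are in m, angles in rad, forces in N, time in s.
With the tool pointing down it reaches from about 0.275 to 0.85 m from the base axis. Payload 19 kg.
Tool frame: the origin (TCP) lies at the very end of the fingers, on their centre line; the grasp point (between the pads) lies 19 mm behind it; z points along the fingers, y is the line along which they close (so a half turn about z gives the same grasp; the last joint's range is limited). The gripper opens to 85 mm and grips with 20 to 120 N. Pads are 22 mm wide; open, the fingers measure 114 mm over their backs; the gripper's body (76 mm by 85 mm) begins 54 mm behind the grasp point. The pads swing forward as they close: fully open they stand 13 mm farther back than shut.
Start: joints at [-1.436, 0.15, 1.437, -0, 1.554, -0.134], TCP at [0.153, -0.554, 0.231] pointing down, gripper open.
Joint ranges: [-2.8, 2.8], [-0.68, 2.1], [0.12, 2.68], [-1.39, 4.53], [0.16, 2.79], [-2.81, 2.81]. Speed limits (rad/s): [1.89, 1.89, 2.22, 3.01, 3.01, 3.01].

INTERFACE

Orientations are given as a 3x3 rotation matrix whose columns are the frame's x, y, z axes.
In Python, from plant import * gives the robot as it stands.
- The arm moves only by the tool carry_out, never from a script. Its argument "series" is a list of rows, each a list of 7 numbers: the turn, a rotation vector about the tool's x, y, z scaled (see below), then the shift along the tool's x, y, z scaled (see below), then the gripper command: -1 is fully open, 1 is shut, values between are in proportion. A call has 1 to 5 rows; each row is the pose to reach, as a shift and turn from the pose commanded when the call began, along the tool's axes at that moment; what a row does not reach only later rows make up. The controller multiplies each number of a shift by 0.12 m and each number of a turn by 1.5 rad. A row lasts 1/8 s, in which the tool goes at most 62.5 mm and 10.7 degrees, less where a joint would pass 70% of its speed; a pose out of reach is approached as far as the arm can. A call with a number of a shift or a turn outside -1 to 1 is refused whole. A call with a gripper value outside its range is refused whole. The fingers move at their own pace and stop on an object; "grip_force" is the grip in N (left out, the last holds). Time passes only in rows, so rows that repeat a pose let the fingers close. It gives the time, the measured TCP pose, the force, the opening and the grip force at its end, in the units of the state.
- state(): the state, without advancing time (a new reading comes with each control period).
- snapshot(name): name is "scene" or "top" or "wrist"; returns a dict with "img" (480x640x3 uint8, red, green, blue), "camera_matrix" (3x3 intrinsics, pixels), "origin" and "orientation" of the camera in the world. Camera axes: x right, y down, z forward; pixel columns grow to the right and rows downward; lengths in m; the calibration is good to about 2 mm. A picture is of the moment at which its call begins. There is no depth.
- finish_job(): hands the job in; it is judged then, once.
Trained networks look in a picture, given as the dict that the camera call returned (one of the last four; its "shot" number tells which), for a name from the list of things; names that differ only in an ending like _2 or _b are one class to them, and where a whole thing is asked for, a point or a joint stands for the part that bears it (a point fixed in the world has none). Each returns a list of dicts, best first, with "p" (0 to 1); they miss things now and then, are a little off and sometimes report something else, mostly with a low value. They report only what shows in the picture. A call takes as long as a camera call. They do not tell look-alikes from the thing itself.
- find_in(picture, name): "xy" ([column, row] as shares, 0 to 1, of the picture: columns of its width, rows of its height, amid what is visible of it).
- spot_point(picture, name): "xy" ([column, row] as shares, 0 to 1, of the picture: columns of its width, rows of its height: a listed point, or the origin of a listed thing).
The state is a dict: "t": time; "joint_positions": joint angles; "qvel": joint speeds; "effort": joint torques, N m; "ee_pos": TCP position; "eef_rot": TCP orientation; "wrist_force": force on the tool from outside, world axes, zero at the start; "moment": the same for the moment, N m; "width": finger opening in m; "grasp_force": force on a finger pad.
Only numpy, scipy, OpenCV 4.12 (cv2) and the standard library are available. Lean on these libraries where they do the work, as an engineer would, in place of code of your own. Each camera call takes 0.05 s, during which the arm holds its last target. There are 200 camera calls.

TASK

The wooden card tray has been left out on the writing table. Push it flat along the table, never lifting or tipping it, endwise through the narrow gap between the two pencil blocks of the wooden desk organiser, until it is fully home against the organiser's backboard; then take the hand away. Leave everything else on the table where it is.

Things in the scene. Friction and masses are not known exactly. Their poses are not given: they have to be found in the camera images.
- card_tray: Loose dark wooden card tray, 120 long (x) x 90 wide (y) x 32 high, 0.3 to 0.6 kg, filled to 29 above the table with blue-bordered cards fast in it. Outer faces plain, upright; sides 32 high, both end walls 20 high in their middle 34, else 32. Slides flat on the table (friction 0.5 to 0.7). Origin: centre of the underside. Ends alike: either may lead.
- organiser: Mid-brown wooden desk organiser fixed to the table: two pencil blocks either side of a bay for the tray, a backboard behind, cheeks at the sides. Origin: middle of the bay's mouth, at table height; x axis level, into the bay; y across it, to the left looking in; z up. 256 wide, 102 deep. The gap between the blocks is 96 wide, the tray 90.
- block_left (a point): Front inner corner of the left pencil block (half-way up, organiser y = 48, x = 0). Block 55 deep (x 0 to 55), 68 wide (y 48 to 116), 50 high; this corner is rounded to a 10 radius. Coloured pencils stand in it, to 150 above the table, from x = 20 on. Behind it an open pocket (x 55 to 90). A cheek 12 thick, 50 high outside (y 116 to 128).
- block_right (a point): Front inner corner of the right pencil block (organiser y = -48, x = 0): the mirror image of the left one.
- backboard (a point): Middle of the backboard's inner face, organiser x = 90, 16 above the table. The board is 85 high, 12 thick and stops the tray.
- tray_home (a point): Where the tray's origin comes to lie when the tray is home: organiser x = 30, y = 0, at table height. The tray's x axis is then along the organiser's x axis, either way round, and its outer end stands 30 proud of the blocks.
- glue_stick: Bystander: a glue stick standing upright, 28 diameter, 90 high, to the right of the organiser's right pencil block or of its mouth. Origin at the centre of its underside.
- eraser: Bystander: a white eraser, 48 (x) x 22 x 12, lying to the left of the organiser's left pencil block or of its mouth. Origin at the centre of its underside.
- sharpener: Bystander: a metal pencil sharpener, 25 x 15 x 12, lying in the organiser's right-hand pocket behind the pencil block. Origin near the centre of its underside.
- pencil_glass: Bystander: a glass tumbler full of coloured pencils, 74 diameter, glass 100 high, pencils to 200. Origin at the centre of its underside.
- tablets: Bystander: three arch-topped writing tablets lying in a stack, about 210 (x) x 190 x 26 high. Origin on the underside near the centre.
- stapler: Bystander: a stapler, 125 (x) x 34 x 50 high. Origin at the centre of its underside.
- tape_dispenser: Bystander: a tape dispenser, 135 (x) x 50 x 98 high. Origin at the centre of its underside.
Mind the look-alikes: they are no part of the job. Of the things like the card_tray, leave any that is orange; of the rest the larger one is meant.

How it is judged:
On the way:
1. the tray's leading end has entered between the pencil blocks, lined up with the bay, flat on the table (x of card_tray in the frame of organiser between -0.045 and 0.02 m and y of card_tray in the frame of organiser between -0.006 and 0.006 m and angle between the x axis of card_tray and the x axis of organiser, either way round below 0.12 rad and height (world z) of card_tray below 0.004 m), for 0.05 s.
At the end, for the whole second after the job is handed in: The tray lies flat and at rest in the bay between the pencil blocks, its leading end within 4 mm of the backboard, centred within 6 mm and lined up within 0.1 rad; the robot touches nothing (x of card_tray in the frame of organiser above 0.026 m and y of card_tray in the frame of organiser between -0.006 and 0.006 m and angle between the x axis of card_tray and the x axis of organiser, either way round below 0.1 rad and height (world z) of card_tray below 0.004 m and angle between card_tray's own z axis and vertical below 0.05 rad and linear speed of card_tray below 0.01 m/s).
It fails at once if the tray is lifted off the table by more than 8 mm or tipped by more than 0.15 rad (height (world z) of card_tray above 0.008 m or angle between card_tray's own z axis and vertical above 0.15 rad).
It fails at once if a bystander is moved by more than 20 mm (distance of any of glue_stick, eraser, sharpener, pencil_glass, tablets, stapler, tape_dispenser from where it was at the start of the episode above 0.02 m).
It also fails if it takes over 58 s, if anything falls off the work surface, if the arm or the gripper's body presses on something with over 40 N, if the wrist force passes 120 N, or if a joint passes its speed limit or range.

## Working session

There is one attempt and no reset: what is moved stays moved. The work goes in short steps, Python scripts to look and compute and a tool call to move; the robot and the scene stay as the last step left them, time stands still between calls to the robot, and variables do not carry over. Pictures are saved under pics/ and viewed, at most 10 in all, crops included, and the job is handed in when it is done.

Besides the shell and the picture viewer there is one more tool, called after "Call:" as name(argument=value, ...) on one line, values as JSON. carry_out: Moves the arm, as the interface text tells. Shifts and turns lie within -1 to 1; 1 stands for 0.12 m of shift or 1.5 rad of turn. Its arguments: {"type":"object","properties":{"series":{"type":"array"},"grip_force":{"type":"number"}},"required":["series"]}

```bash
mkdir -p pics; ls; cat > h.py <<'E'
from plant import *
import numpy as np, cv2
def save(s,n): cv2.imwrite('pics/'+n,s['img'][:,:,::-1])
def ray(s,px,z):
    K=np.array(s['camera_matrix']);R=np.array(s['orientation']);o=np.array(s['origin'])
    d=R@np.linalg.solve(K,np.array([px[0],px[1],1.]))
    return o+d*(z-o[2])/d[2]
def proj(s,P):
    K=np.array(s['camera_matrix']);R=np.array(s['orientation']);o=np.array(s['origin'])
    q=K@(R.T@(np.array(P)-o)); return q[:2]/q[2]
E
python3 - <<'E'
from h import *
z={'card_tray':0,'organiser':0,'block_left':.025,'block_right':.025,'backboard':.016,'tray_home':0,'glue_stick':0,'eraser':0,'pencil_glass':0,'stapler':0,'tape_dispenser':0,'tablets':0}
for n in ['top','scene']:
    s=snapshot(n); save(s,n+'0.png')
    for k in z:
        for d in spot_point(s,k)[:3]:
            px=np.array(d['xy'])*[640,480]
            if d['p']>.2: print(n,k,round(d['p'],2),px.round(),ray(s,px,z[k])[:2].round(3))
print(state()['ee_pos'],state()['eef_rot'],state()['t'])
E
```

```text
pics
top card_tray 0.94 [348. 321.] [ 0.329 -0.094]
top card_tray 0.91 [346. 206.] [ 0.679 -0.095]
top card_tray 0.76 [331. 259.] [ 0.517 -0.046]
top block_left 0.76 [267. 273.] [0.474 0.145]
top block_right 0.59 [273. 242.] [0.567 0.126]
top backboard 0.58 [242. 256.] [0.529 0.22 ]
top glue_stick 0.44 [281. 199.] [0.703 0.104]
top eraser 0.65 [267. 313.] [0.358 0.147]
top pencil_glass 0.87 [437. 216.] [ 0.643 -0.372]
top pencil_glass 0.52 [482. 295.] [ 0.401 -0.496]
top stapler 0.82 [187. 292.] [0.424 0.384]
top tape_dispenser 0.67 [166. 235.] [0.597 0.452]
top tablets 0.93 [483. 299.] [ 0.39  -0.497]
scene card_tray 0.75 [275. 244.] [ 0.683 -0.097]
scene card_tray 0.65 [328. 232.] [ 0.512 -0.053]
scene card_tray 0.59 [370. 200.] [ 0.325 -0.094]
scene organiser 0.91 [352. 276.] [0.526 0.125]
scene block_left 0.59 [370. 271.] [0.479 0.146]
scene block_left 0.33 [296. 131.] [ 0.412 -0.468]
scene block_left 0.31 [330. 234.] [ 0.518 -0.029]
scene block_right 0.91 [342. 282.] [0.571 0.135]
scene backboard 0.89 [368. 301.] [0.533 0.225]
scene backboard 0.59 [299. 304.] [0.718 0.132]
scene backboard 0.35 [252. 179.] [ 0.64  -0.358]
scene tray_home 0.72 [359. 282.] [0.519 0.153]
scene glue_stick 0.65 [297. 300.] [0.714 0.113]
scene eraser 0.61 [400. 257.] [0.36  0.138]
scene eraser 0.33 [250. 179.] [ 0.641 -0.371]
scene pencil_glass 0.75 [249. 181.] [ 0.647 -0.366]
scene pencil_glass 0.4 [370. 303.] [0.526 0.228]
scene stapler 0.71 [429. 330.] [0.421 0.386]
scene tape_dispenser 0.82 [388. 373.] [0.595 0.437]
scene tablets 0.93 [297. 131.] [ 0.397 -0.485]
[ 0.15266835 -0.55432919  0.23126288] [[ 9.64094288e-01  2.65560169e-01 -1.35567283e-05]
 [ 2.65560169e-01 -9.64094282e-01  1.10833130e-04]
 [ 1.63629005e-05 -1.10453714e-04 -9.99999994e-01]] 1.3
```

```bash
python3 - <<'E'
import cv2
a=cv2.imread('pics/top0.png')[170:350,220:400]
cv2.imwrite('pics/top0c.png',cv2.resize(a,(600,600),interpolation=cv2.INTER_CUBIC))
E
```

```text
(no output)
```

View pics/top0.png

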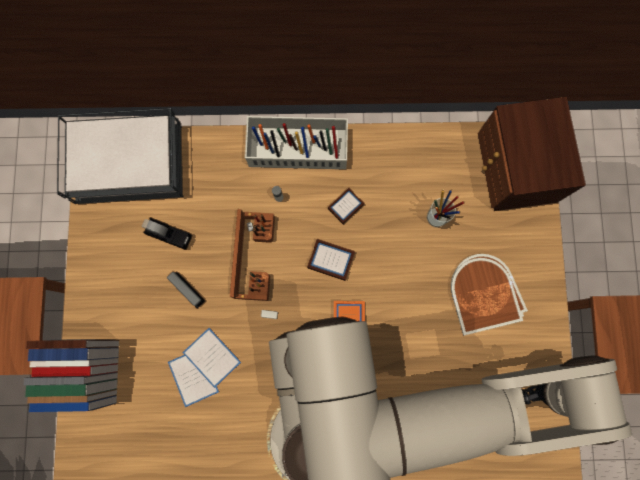

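View pics/top0c.png

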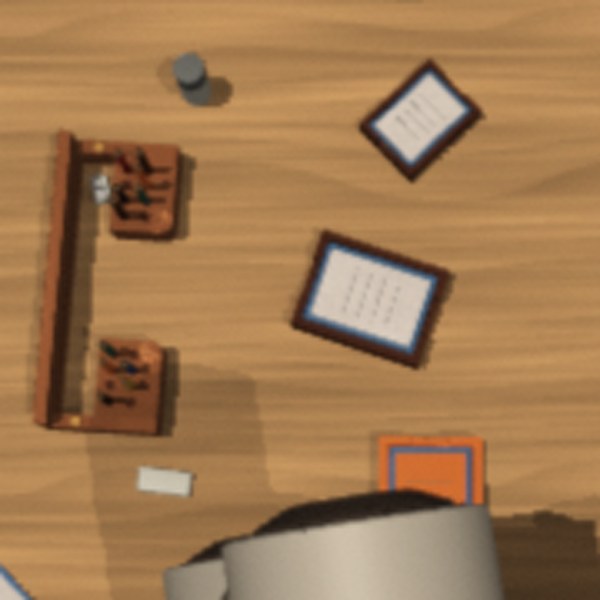

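The picture shows three tray-like candidates: the large dark tray with blue-bordered cards at (331,259), a smaller dark tray at (346,206) and an orange one at (348,313). The target is the one at (331,259), and the close crop confirms it. The organiser at (255,255) opens towards image right (world −y). Next I'll move over it for a closer wrist view.

Call:
carry_out(series=[[0,0,0,0.33,-0.33,-0.1,-1],[0,0,0,0.67,-0.67,-0.2,-1],[0,0,0,1,-1,-0.3,-1]])

```text
t: 1.68
ee_pos: [0.237, -0.4052, 0.2676]
eef_rot: [[0.964, 0.265, 0.0], [0.265, -0.964, 0.0], [0.0, 0.0, -1.0]]
wrist_force: [0.2, -1.0, 0.4]
width: 0.0852
grasp_force: 0.0
```

Call:
carry_out(series=[[0,0,0,0.33,-0.33,-0.1,-1],[0,0,0,0.67,-0.67,-0.2,-1],[0,0,0,1,-1,-0.3,-1]])

```text
t: 2.05
ee_pos: [0.3208, -0.2575, 0.3039]
eef_rot: [[0.964, 0.265, 0.001], [0.265, -0.964, -0.0], [0.0, 0.001, -1.0]]
wrist_force: [0.9, 0.7, 0.2]
width: 0.0853
grasp_force: 0.0
```

Call:
carry_out(series=[[0,0,0,0.33,-0.33,-0.1,-1],[0,0,0,0.67,-0.67,-0.2,-1],[0,0,0,1,-1,-0.3,-1]])

```text
t: 2.42
ee_pos: [0.4046, -0.1098, 0.34]
eef_rot: [[0.964, 0.266, 0.001], [0.266, -0.964, -0.0], [0.001, 0.0, -1.0]]
wrist_force: [1.0, -0.7, -0.2]
width: 0.0855
grasp_force: 0.0
```

Call:
carry_out(series=[[0,0,0,0.33,-0.33,-0.1,-1],[0,0,0,0.67,-0.67,-0.2,-1],[0,0,0,0.9,-0.9,-0.3,-1],[0,0,0,0.9,-0.9,-0.3,-1]])

```text
t: 2.92
ee_pos: [0.4804, 0.0232, 0.3756]
eef_rot: [[0.963, 0.269, 0.0], [0.269, -0.963, 0.0], [0.0, -0.0, -1.0]]
wrist_force: [0.8, -1.1, -0.7]
width: 0.0853
grasp_force: 0.0
```

```bash
python3 - <<'E'
from h import *
s=snapshot('wrist'); save(s,'w1.png')
st=state();print(st['t'],st['ee_pos'],st['joint_positions']);print(np.round(st['eef_rot'],3)); print(s['origin'],np.round(s['orientation'],3))
E
```

```text
2.975 [0.47983771 0.02195108 0.37520447] [-1.14875862e-01 -5.58823021e-02  1.36676722e+00  2.25143104e-05
  1.83101295e+00  1.18492554e+00]
[[ 0.964  0.268 -0.   ]
 [ 0.268 -0.964  0.   ]
 [-0.    -0.    -1.   ]]
[0.54659942 0.04055813 0.51705744] [[ 0.269 -0.928 -0.259]
 [-0.963 -0.26  -0.071]
 [-0.001  0.268 -0.963]]
```

View pics/w1.png

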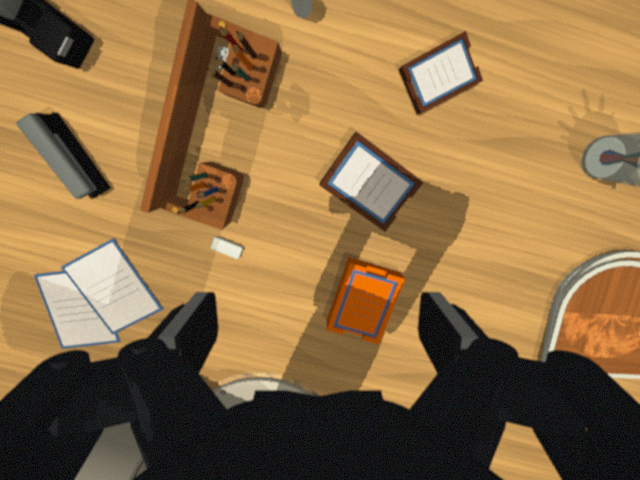

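The wrist picture shows the target tray at (370,180), the bay mouth facing right with its front inner corners near (245,100) and (215,165), the small tray at (442,72) and the orange one at (366,300). I'll enlarge it to read the corners.

```bash
python3 - <<'E'
from h import *
a=cv2.imread('pics/w1.png')[0:240,130:440]
cv2.imwrite('pics/w1c.png',cv2.resize(a,(775,600),interpolation=cv2.INTER_CUBIC))
s=snapshot('wrist')
for k,z in {'card_tray':0,'organiser':0,'block_left':.025,'block_right':.025,'backboard':.016,'tray_home':0,'glue_stick':0,'eraser':0}.items():
    for d in spot_point(s,k)[:3]:
        px=np.array(d['xy'])*[640,480]
        if d['p']>.3: print(k,round(d['p'],2),px.round(1),ray(s,px,z)[:2].round(4))
E
```

```text
card_tray 0.76 [364.8 181. ] [ 0.5139 -0.0434]
card_tray 0.6 [362.2 294.1] [ 0.3349 -0.096 ]
card_tray 0.59 [435.9  74. ] [ 0.6819 -0.094 ]
block_left 0.74 [243.5 173.3] [0.4793 0.1316]
block_right 0.72 [261.3 107.8] [0.5719 0.1268]
backboard 0.64 [244.7 174.9] [0.4762 0.1312]
backboard 0.62 [189.8 117.3] [0.5334 0.222 ]
backboard 0.61 [42.4 19.3] [0.6013 0.4278]
glue_stick 0.62 [301.9   4.6] [0.7133 0.1082]
eraser 0.71 [226.6 243.8] [0.3601 0.1389]
```

View pics/w1c.png

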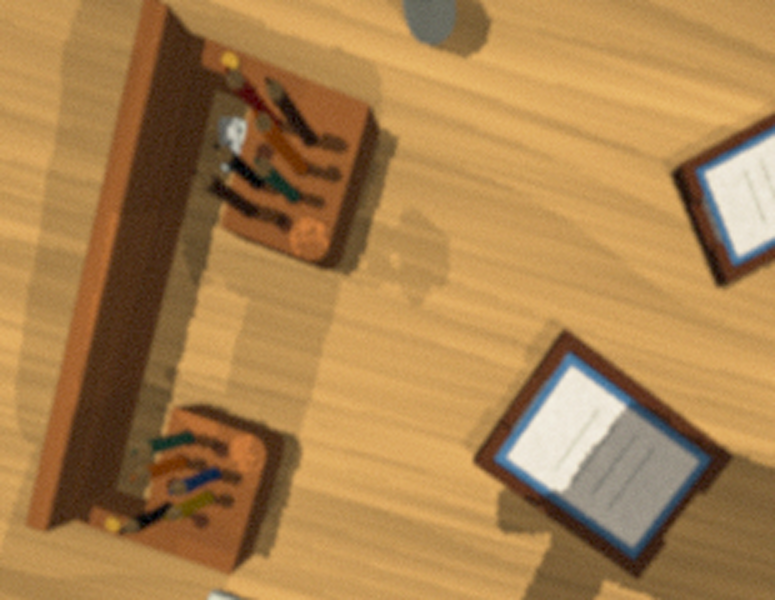

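```bash
cat > fit.py <<'E'
from h import *
from scipy.optimize import least_squares
def T(p,L):
    c,s=np.cos(p[2]),np.sin(p[2]); L=np.array(L,float)
    return np.c_[p[0]+c*L[:,0]-s*L[:,1],p[1]+s*L[:,0]+c*L[:,1],L[:,2]]
def fit(s,L,px,p0):
    f=lambda p:np.ravel([proj(s,q) for q in T(p,L)]-np.array(px,float))
    r=least_squares(f,p0,loss='soft_l1'); return r.x,f(r.x).reshape(-1,2).round(1)
def inorg(o,t):
    d=t[:2]-o[:2];c,s=np.cos(o[2]),np.sin(o[2])
    return np.array([c*d[0]+s*d[1],-s*d[0]+c*d[1],t[2]-o[2]])
E
python3 - <<'E'
from fit import *
s=snapshot('wrist')
u=lambda l:np.array(l)/2.5-.3+[130,0]
t,r=fit(s,[[.06,-.045,.032],[-.06,-.045,.032],[-.06,.045,.032],[.06,.045,.032]],u([(566,331),(730,457),(638,576),(476,460)]),[.515,-.045,1.3]);print(t.round(4),r.tolist())
L=[[0,-.128,.05],[0,.128,.05]]; P=u([(376,106),(235,572)])
o,r=fit(s,L,P,[.52,.13,1.45]);print(o.round(4),r.tolist())
c=.01*(1-.7071)
L+=[[c,.048+c,.05],[c,-.048-c,.05],[.09,-.128,.085],[.09,.128,.085],[.055,.048,.05],[.055,-.048,.05]]
for q,w in zip(T(o,L),L): print(w,((proj(s,q)-[130,0]+.3)*2.5).round())
print(inorg(o,t)); np.save('o.npy',o);np.save('t.npy',t)
E
```

```text
[ 0.5148 -0.0491  1.2226] [[0.4, -1.4], [2.0, -0.6], [-0.5, 1.7], [-1.7, 1.0]]
[0.5244 0.126  1.4869] [[0.3, -0.8], [-0.3, 1.6]]
[0, -0.128, 0.05] [377. 104.]
[0, 0.128, 0.05] [234. 576.]
[0.0029290000000000006, 0.050929, 0.05] [268. 446.]
[0.0029290000000000006, -0.050929, 0.05] [324. 259.]
[0.09, -0.128, 0.085] [176.   2.]
[0.09, 0.128, 0.085] [ 49. 534.]
[0.055, 0.048, 0.05] [177. 407.]
[0.055, -0.048, 0.05] [225. 227.]
[-0.17530405 -0.00506728 -0.2643033 ]
```

Call:
carry_out(series=[[0,0,0.08,0.22,0.22,0.25,-1],[0,0,0.16,0.44,0.44,0.5,-1],[0,0,0.236,0.66,0.66,0.75,-1],[0,0,0.236,0.88,0.885,1,-1],[0,0,0.236,0.88,0.885,1,-1]])

```text
t: 4.1
ee_pos: [0.61, -0.0544, 0.2516]
eef_rot: [[0.996, -0.087, -0.005], [-0.087, -0.996, 0.001], [-0.005, -0.001, -1.0]]
wrist_force: [-1.8, -0.3, 0.4]
width: 0.0855
grasp_force: 0.0
```

Call:
carry_out(series=[[0,0,0,0,0,0.5,-1],[0,0,0,0,0,1,-1],[0,0,0,0,0,1,-1]])

```text
t: 4.47
ee_pos: [0.6075, -0.0526, 0.1326]
eef_rot: [[0.996, -0.085, -0.006], [-0.085, -0.996, 0.001], [-0.006, -0.001, -1.0]]
wrist_force: [0.3, 0.0, 1.5]
width: 0.0855
grasp_force: 0.0
```

```bash
cat > where.py <<'E'
from fit import *
o=np.load('o.npy');st=state();R=np.array(st['eef_rot'])
p=inorg(o,np.array([*st['ee_pos'][:2],np.arctan2(R[1,1],R[0,1])]))
print('t',st['t'],'org xy',p[:2].round(4),'yaw y-axis rel deg',np.degrees(p[2]).round(2),'z',round(st['ee_pos'][2],4),'F',np.round(st['wrist_force'],1))
E
python3 where.py
```

```text
t 4.475 org xy [-0.171  -0.0978] yaw y-axis rel deg -180.06 z 0.1326 F [0.3 0.  1.5]
```

Call:
carry_out(series=[[0,0,0,0,0,0.4,-1],[0,0,0,0,0,0.8,-1],[0,0,0,0,0,1,-1],[0,0,0,0,0,1,-1]])

```text
t: 4.97
ee_pos: [0.6103, -0.0532, 0.017]
eef_rot: [[0.996, -0.085, 0.001], [-0.085, -0.996, -0.0], [0.001, -0.0, -1.0]]
wrist_force: [0.7, -0.9, -0.2]
width: 0.0854
grasp_force: 0.0
```

Call:
carry_out(series=[[0,0,0,0,0,0.05,-1],[0,0,0,-0.08,0,0.05,-1],[0,0,0,-0.12,0,0.05,-1],[0,0,0,-0.16,0,0.05,-1]])

```text
t: 5.48
ee_pos: [0.5902, -0.0515, 0.0099]
eef_rot: [[0.996, -0.085, 0.001], [-0.085, -0.996, -0.0], [0.001, -0.0, -1.0]]
wrist_force: [-0.5, -0.3, 0.0]
width: 0.0854
grasp_force: 0.0
```

```bash
python3 where.py
```

```text
t 5.475 org xy [-0.1714 -0.0805] yaw y-axis rel deg -180.08 z 0.0099 F [-0.5 -0.3  0. ]
```

Call:
carry_out(series=[[0,0,0,0,0,0.05,-1],[0,0,0,-0.03,0,0.05,-1],[0,0,0,-0.06,0,0.05,-1],[0,0,0,-0.08,0,0.05,-1]])

```text
t: 5.98
ee_pos: [0.5809, -0.0506, 0.0034]
eef_rot: [[0.996, -0.085, 0.0], [-0.085, -0.996, 0.0], [0.0, -0.0, -1.0]]
wrist_force: [2.3, 1.7, -1.0]
width: 0.0855
grasp_force: 1.1
```

Call:
carry_out(series=[[0,0,0,-0.03,0,0,-1],[0,0,0,-0.06,0,0,-1],[0,0,0,-0.08,0,0,-1]])

```text
t: 6.35
ee_pos: [0.5712, -0.0498, 0.0034]
eef_rot: [[0.996, -0.085, 0.0], [-0.085, -0.996, 0.0], [0.0, -0.0, -1.0]]
wrist_force: [2.9, 1.5, -1.5]
width: 0.0853
grasp_force: 1.1
```

```bash
python3 where.py
```

```text
t 6.35 org xy [-0.1713 -0.0613] yaw y-axis rel deg -180.07 z 0.0034 F [ 2.9  1.5 -1.5]
```

Contact is made and the tray is turning. I'll push on to about −0.0565.

Call:
carry_out(series=[[0,0,0,-0.02,0,0,-1],[0,0,0,-0.04,0,0,-1],[0,0,0,-0.04,0,0,-1]])

```text
t: 6.72
ee_pos: [0.5663, -0.0495, 0.0033]
eef_rot: [[0.996, -0.085, -0.0], [-0.085, -0.996, 0.0], [-0.0, -0.0, -1.0]]
wrist_force: [0.1, -0.4, -0.3]
width: 0.0856
grasp_force: 0.1
```

Call:
carry_out(series=[[0,0,0,0.15,0,0,-1],[0,0,0,0.3,0,-0.5,-1],[0,0,0,0.3,0,-1,-1],[0,0,0,0.3,0,-1,-1]])

```text
t: 7.22
ee_pos: [0.6043, -0.0531, 0.1282]
eef_rot: [[0.996, -0.085, 0.007], [-0.085, -0.996, -0.002], [0.007, 0.001, -1.0]]
wrist_force: [0.3, 0.5, -0.9]
width: 0.0853
grasp_force: 0.0
```

Call:
carry_out(series=[[0,0,0,-0.2,0,-0.5,-1],[0,0,0,-0.3,0.3,-1,-1],[0,0,0,-0.5,0.3,-1,-1],[0,0,0,-0.5,0.3,-1,-1]])

```text
t: 7.72
ee_pos: [0.5386, -0.0838, 0.244]
eef_rot: [[0.996, -0.086, 0.001], [-0.086, -0.996, -0.0], [0.001, 0.0, -1.0]]
wrist_force: [1.0, -0.2, 0.1]
width: 0.0856
grasp_force: 0.0
```

```bash
python3 where.py; python3 - <<'E'
from h import *
s=snapshot('wrist'); save(s,'w2.png')
o=np.load('o.npy')
from fit import *
c=[proj(s,q) for q in T(o,[[-.175,0,.03],[0,.1,.05],[0,-.1,.05]])];print(c)
a=s['img'][0:300,100:500,::-1]
cv2.imwrite('pics/w2c.png',cv2.resize(a,(800,600),interpolation=cv2.INTER_CUBIC))
E
```

```text
t 7.725 org xy [-0.2079 -0.0318] yaw y-axis rel deg -180.13 z 0.244 F [ 1.  -0.2  0.1]
[array([287.06126408, 240.18639519]), array([131.22140022, 331.39969207]), array([ 99.95658582, 145.73113571])]
```

View pics/w2c.png

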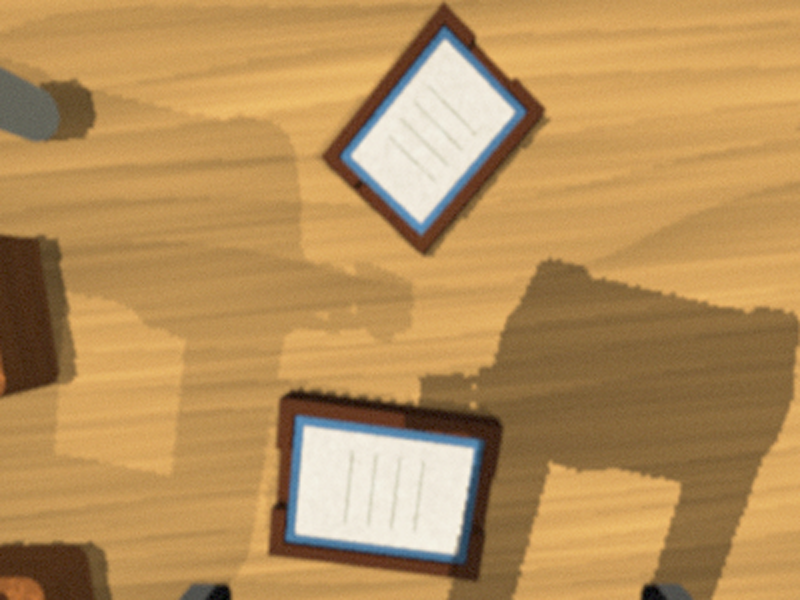

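```bash
python3 - <<'E'
from fit import *
s=snapshot('wrist'); o=np.load('o.npy')
u=lambda l:np.array(l)/2-.25+[100,0]
t,r=fit(s,[[.06,-.045,.032],[-.06,-.045,.032],[-.06,.045,.032],[.06,.045,.032]],u([(285,397),(500,421),(477,578),(271,553)]),[.515,-.045,1.3]);print(t.round(4),r.tolist())
print(inorg(o,t).round(4))
L=[[0,-.058,.0],[0,-.116,0],[.01,-.048,0.05],[0,.058,0.05],[.01,.048,.05],[.0,-.058,.05]]
for q,w in zip(T(o,L),L): print(w,((proj(s,q)-[100,0]+.25)*2).round())
for k,z in {'organiser':0,'block_left':.025,'block_right':.025}.items():
    for d in spot_point(s,k)[:2]:
        px=np.array(d['xy'])*[640,480]
        if d['p']>.3: print(k,round(d['p'],2),inorg(o,np.r_[ray(s,px,z)[:2],0])[:2].round(4))
E
```

```text
[ 0.5053 -0.0523  1.3669] [[-3.8, -0.8], [2.0, 0.5], [1.9, -0.1], [-1.3, 0.6]]
[-0.1793  0.0041 -0.12  ]
[0, -0.058, 0.0] [ 68. 369.]
[0, -0.116, 0] [ 52. 262.]
[0.01, -0.048, 0.05] [ -2. 401.]
[0, 0.058, 0.05] [ 51. 595.]
[0.01, 0.048, 0.05] [ 30. 578.]
[0.0, -0.058, 0.05] [ 15. 381.]
block_left 0.59 [0.0018 0.0465]
```

Call:
carry_out(series=[[0,0,0,0,-0.4,-0.3,-1],[0,0,0,0,-0.8,-0.5,-1],[0,0,0,0,-0.8,-0.5,-1],[0,0,0,0,-0.8,-0.5,-1]])

```text
t: 8.48
ee_pos: [0.5478, 0.0123, 0.3023]
eef_rot: [[0.996, -0.084, -0.001], [-0.084, -0.996, -0.0], [-0.001, 0.0, -1.0]]
wrist_force: [-1.1, -0.6, 0.1]
width: 0.0853
grasp_force: 0.0
```

```bash
cat > blue.py <<'E'
from fit import *
def tray(s,near=(.51,-.05)):
    hsv=cv2.cvtColor(s['img'],cv2.COLOR_RGB2HSV)
    m=cv2.inRange(hsv,(95,90,60),(125,255,255))
    cs,_=cv2.findContours(m,cv2.RETR_EXTERNAL,cv2.CHAIN_APPROX_NONE)
    best=None
    for c in cs:
        if len(c)<80: continue
        P=np.array([ray(s,q,.029)[:2] for q in c[:,0,:].astype(float)])
        (cx,cy),(w,h),a=cv2.minAreaRect((P*1000).astype(np.float32))
        e=np.hypot(cx/1000-near[0],cy/1000-near[1])
        if best is None or e<best[0]: best=(e,cx/1000,cy/1000,w,h,a)
    _,cx,cy,w,h,a=best
    th=np.radians(a if w>h else a+90); th=(th-np.pi/2+np.pi/2)%np.pi
    return np.array([cx,cy,th]),(w,h)
E
python3 - <<'E'
from blue import *
s=snapshot('wrist'); o=np.load('o.npy'); save(s,'w3.png')
t,wh=tray(s);print(t,wh,inorg(o,t).round(4))
L=[[.003,-.051,0],[.003,-.051,.05],[0,-.128,.05],[.003,.051,0],[.003,.051,.05],[0,.128,.05],[0,.128,0],[.055,.048,.05],[.055,-.048,.05],[.09,-.048,0],[.09,.048,0]]
for q,w in zip(T(o,L),L): print(w,proj(s,q).round())
E
```

```text
[ 0.50259387 -0.05179927  1.35019298] (101.75001525878906, 71.63296508789062) [-0.179   0.0068 -0.1367]
[0.003, -0.051, 0] [230. 184.]
[0.003, -0.051, 0.05] [219. 189.]
[0, -0.128, 0.05] [216. 119.]
[0.003, 0.051, 0] [235. 258.]
[0.003, 0.051, 0.05] [225. 272.]
[0, 0.128, 0.05] [232. 327.]
[0, 0.128, 0] [240. 309.]
[0.055, 0.048, 0.05] [183. 269.]
[0.055, -0.048, 0.05] [175. 192.]
[0.09, -0.048, 0] [163. 187.]
[0.09, 0.048, 0] [172. 256.]
```

View pics/w3.png

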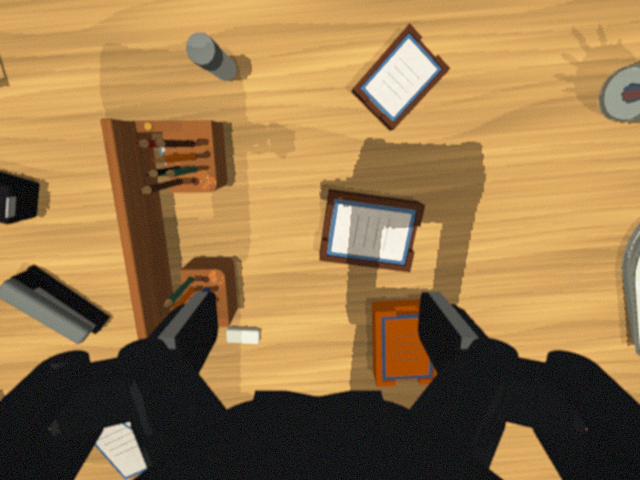

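The picture shows the tray at (370,230), still turned about −0.13 rad and roughly 5 mm to the left of the bay axis. The organiser corners match my fit, with the right inner base at (231,185) and the left at (235,258). Next I'll push from the tray's left side, which meets its rear-left corner first and corrects both errors.

Call:
carry_out(series=[[0,0,0,-0.45,0.28,0.3,-1],[0,0,0,-0.9,0.57,0.6,-1],[0,0,0,-0.957,0.572,1,-1],[0,0,0,-0.957,0.572,1,-1]])

```text
t: 9.02
ee_pos: [0.424, -0.0468, 0.1792]
eef_rot: [[0.996, -0.088, -0.007], [-0.088, -0.996, 0.002], [-0.007, -0.001, -1.0]]
wrist_force: [1.2, -0.6, 1.6]
width: 0.0852
grasp_force: 0.0
```

Call:
carry_out(series=[[0,0,0,0,0,0.5,-1],[0,0,0,0,0,1,-1],[0,0,0,0,0,1,-1]])

```text
t: 9.4
ee_pos: [0.4264, -0.0462, 0.0615]
eef_rot: [[0.996, -0.086, -0.005], [-0.086, -0.996, 0.002], [-0.006, -0.001, -1.0]]
wrist_force: [0.3, 0.7, 1.5]
width: 0.0856
grasp_force: 0.0
```

```bash
python3 where.py
```

```text
t 9.4 org xy [-0.1798  0.0832] yaw y-axis rel deg -180.11 z 0.0615 F [0.3 0.7 1.5]
```

Call:
carry_out(series=[[0,0,0,0,0,0.3,-1],[0,0,0,0,0,0.48,-1],[0,0,0,0,0,0.48,-1],[0,0,0,0.05,0,0.48,-1],[0,0,0,0.08,0,0.48,-1]])

```text
t: 10.02
ee_pos: [0.4386, -0.0475, 0.0074]
eef_rot: [[0.996, -0.085, 0.002], [-0.085, -0.996, -0.001], [0.002, 0.0, -1.0]]
wrist_force: [-0.5, -0.7, -0.3]
width: 0.0854
grasp_force: 0.0
```

Call:
carry_out(series=[[0,0,0,0.03,0,0,-1],[0,0,0,0.06,0,0,-1],[0,0,0,0.09,0,0,-1],[0,0,0,0.12,0,0,-1],[0,0,0,0.14,0,0,-1]])

```text
t: 10.65
ee_pos: [0.454, -0.0486, 0.0057]
eef_rot: [[0.996, -0.085, -0.0], [-0.085, -0.996, 0.0], [-0.0, -0.0, -1.0]]
wrist_force: [-3.9, -1.2, 2.1]
width: 0.0854
grasp_force: 1.8
```

```bash
python3 where.py
```

```text
t 10.65 org xy [-0.1799  0.0556] yaw y-axis rel deg -180.07 z 0.0057 F [-3.9 -1.2  2.1]
```

Call:
carry_out(series=[[0,0,0,-0.1,0,0,-1],[0,0,0,-0.2,0,-0.5,-1],[0,0,0,-0.2,0,-1,-1]])

```text
t: 11.02
ee_pos: [0.4282, -0.0461, 0.1269]
eef_rot: [[0.996, -0.085, -0.001], [-0.085, -0.996, 0.001], [-0.001, -0.001, -1.0]]
wrist_force: [0.3, -0.8, 0.2]
width: 0.0855
grasp_force: 0.0
```

Call:
carry_out(series=[[0,0,-0.12,0.2,0.3,-0.4,-1],[0,0,-0.24,0.4,0.6,-0.8,-1],[0,0,-0.36,0.66,0.88,-1,-1],[0,0,-0.48,0.66,0.88,-1,-1],[0,0,-0.6,0.66,0.88,-1,-1]])

```text
t: 11.65
ee_pos: [0.4995, -0.1587, 0.2455]
eef_rot: [[0.682, 0.731, 0.0], [0.731, -0.682, 0.0], [0.0, -0.0, -1.0]]
wrist_force: [-0.0, 0.2, -0.0]
width: 0.0856
grasp_force: 0.0
```

Call:
carry_out(series=[[0,0,-0.12,0,0,0,-1],[0,0,-0.24,0,0,0,-1],[0,0,-0.36,0,0,0,-1],[0,0,-0.447,0,0,0,-1],[0,0,-0.447,0,0,0,-1]])

```text
t: 12.28
ee_pos: [0.4994, -0.1582, 0.2457]
eef_rot: [[0.086, 0.996, 0.0], [0.996, -0.086, 0.0], [0.0, 0.0, -1.0]]
wrist_force: [-0.7, 0.3, 0.2]
width: 0.0854
grasp_force: 0.0
```

```bash
python3 where.py; python3 - <<'E'
from blue import *
s=snapshot('wrist'); o=np.load('o.npy'); save(s,'w4.png')
t,wh=tray(s,(.505,-.05));print(t,wh,inorg(o,t).round(4))
L=[[.003,-.051,0],[.003,-.051,.05],[.003,.051,0],[.003,.051,.05],[0,.128,.05],[0,-.128,.05]]
for q,w in zip(T(o,L),L): print(w,proj(s,q).round())
E
```

```text
t 12.275 org xy [-0.2853  0.0011] yaw y-axis rel deg -90.12 z 0.2457 F [-0.7  0.3  0.2]
[ 0.5114292  -0.04875606  1.47244046] (102.17154693603516, 72.77716827392578) [-0.1752 -0.0017 -0.0144]
[0.003, -0.051, 0] [ 373. -102.]
[0.003, -0.051, 0.05] [ 383. -147.]
[0.003, 0.051, 0] [ 263. -102.]
[0.003, 0.051, 0.05] [ 253. -146.]
[0, 0.128, 0.05] [ 156. -141.]
[0, -0.128, 0.05] [ 480. -142.]
```

View pics/w4.png

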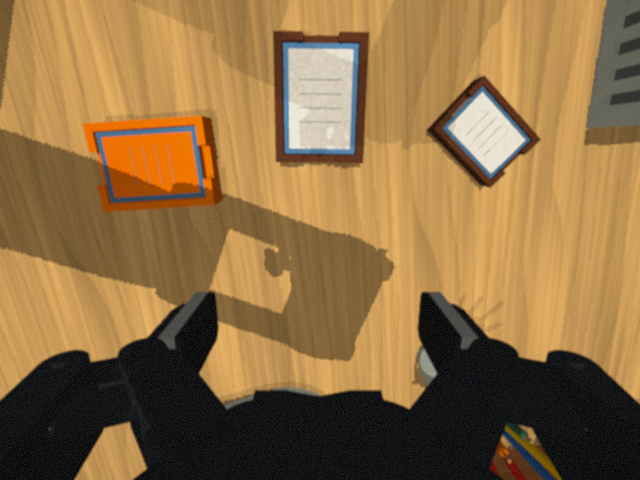

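The picture shows the tray upright at (321,97). It measures x −0.175, y −0.002 and −0.014 rad in the organiser frame, so it is well lined up. I'll go down behind it and push.

Call:
carry_out(series=[[0,0,0,0,0.009,0.5,-0.18],[0,0,0,0,0.009,1,-0.18],[0,0,0,0,0.009,1,-0.18]])

```text
t: 12.7
ee_pos: [0.4988, -0.1575, 0.1226]
eef_rot: [[0.088, 0.996, -0.006], [0.996, -0.088, 0.003], [0.003, -0.006, -1.0]]
wrist_force: [0.1, 0.7, 0.8]
width: 0.0506
grasp_force: 0.0
```

Call:
carry_out(series=[[0,0,0,0,0,0.5,-0.18],[0,0,0,0,0,1,-0.18],[0,0,0,0,0,1,-0.18],[0,0,0,0,0,1,-0.18]])

```text
t: 13.2
ee_pos: [0.5027, -0.1594, 0.0093]
eef_rot: [[0.086, 0.996, 0.003], [0.996, -0.086, -0.002], [-0.001, 0.003, -1.0]]
wrist_force: [0.3, -1.1, 0.8]
width: 0.0503
grasp_force: 0.0
```

```bash
python3 where.py
```

```text
t 13.2 org xy [-0.2862 -0.0023] yaw y-axis rel deg -90.13 z 0.0093 F [ 0.3 -1.1  0.8]
```

Call:
carry_out(series=[[0,0,0,0.08,0,0.02,-0.18],[0,0,0,0.18,0,0.02,-0.18],[0,0,0,0.28,0,0.02,-0.18],[0,0,0,0.36,0,0.02,-0.18],[0,0,0,0.42,0,0.02,-0.18]])

```text
t: 13.82
ee_pos: [0.5055, -0.108, 0.0037]
eef_rot: [[0.085, 0.996, 0.001], [0.996, -0.085, -0.001], [-0.001, 0.001, -1.0]]
wrist_force: [-0.5, -6.3, 4.0]
width: 0.0506
grasp_force: 3.0
```

Call:
carry_out(series=[[0,0,0,0.08,0,0,-0.18],[0,0,0,0.16,0,0,-0.18],[0,0,0,0.24,0,0,-0.18],[0,0,0,0.32,0,0,-0.18],[0,0,0,0.4,0,0,-0.18]])

```text
t: 14.45
ee_pos: [0.5096, -0.0604, 0.0037]
eef_rot: [[0.085, 0.996, 0.001], [0.996, -0.085, -0.001], [-0.001, 0.001, -1.0]]
wrist_force: [0.1, -7.2, 5.0]
width: 0.0506
grasp_force: 3.1
```

```bash
python3 where.py; python3 - <<'E'
from blue import *
s=snapshot('wrist'); o=np.load('o.npy'); save(s,'w5.png')
t,wh=tray(s,(.515,-.0));print(t,wh,inorg(o,t).round(4))
E
```

```text
t 14.45 org xy [-0.187  -0.0009] yaw y-axis rel deg -90.08 z 0.0037 F [ 0.1 -7.2  5. ]
[0.5155885  0.00374688 1.48572324] (88.94522857666016, 71.77599334716797) [-0.1226 -0.0015 -0.0012]
```

View pics/w5.png

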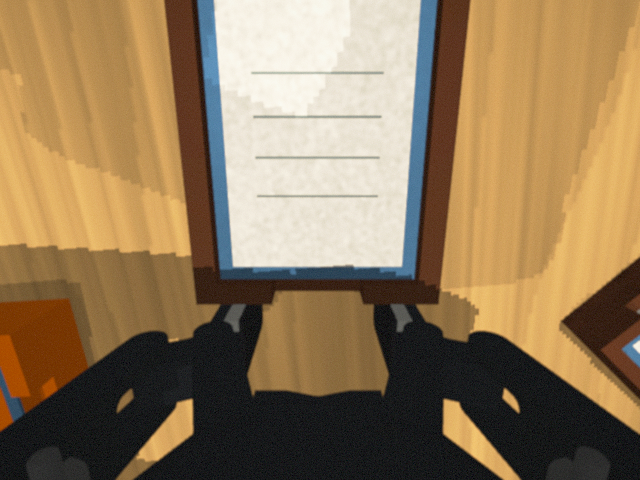

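The picture shows the fingers flush on the tray's rear end at (320,290). The tray is straight, at y −1.5 mm. I'll push on.

Call:
carry_out(series=[[0,0,0,0.1,-0.003,0,-0.18],[0,0,0,0.2,-0.006,0,-0.18],[0,0,0,0.3,-0.009,0,-0.18],[0,0,0,0.4,-0.012,0,-0.18],[0,0,0,0.5,-0.012,0,-0.18]])

```text
t: 15.12
ee_pos: [0.5131, -0.0005, 0.0035]
eef_rot: [[0.085, 0.996, 0.0], [0.996, -0.085, -0.001], [-0.001, 0.0, -1.0]]
wrist_force: [-0.7, -5.8, 3.4]
width: 0.0501
grasp_force: 2.9
```

Call:
carry_out(series=[[0,0,0,0.08,0,0,-0.18],[0,0,0,0.16,0,0,-0.18],[0,0,0,0.24,0,0,-0.18],[0,0,0,0.32,0,0,-0.18],[0,0,0,0.4,0,0,-0.18]])

```text
t: 15.75
ee_pos: [0.5172, 0.0472, 0.0035]
eef_rot: [[0.085, 0.996, 0.0], [0.996, -0.085, -0.001], [-0.001, 0.0, -1.0]]
wrist_force: [-0.9, -7.1, 4.3]
width: 0.0504
grasp_force: 3.2
```

```bash
python3 where.py
```

```text
t 15.75 org xy [-0.0791  0.0006] yaw y-axis rel deg -90.09 z 0.0035 F [-0.9 -7.1  4.3]
```

Call:
carry_out(series=[[0,0,0,0.06,0,0,-0.18],[0,0,0,0.12,0,0,-0.18],[0,0,0,0.18,0,0,-0.18],[0,0,0,0.24,0,0,-0.18]])

```text
t: 16.25
ee_pos: [0.5197, 0.0758, 0.0036]
eef_rot: [[0.085, 0.996, 0.0], [0.996, -0.085, -0.001], [-0.001, 0.0, -1.0]]
wrist_force: [0.1, -6.8, 4.6]
width: 0.0501
grasp_force: 3.2
```

Call:
carry_out(series=[[0,0,0,0.02,0,0,-0.18],[0,0,0,0.04,0,0,-0.18]])

```text
t: 16.5
ee_pos: [0.52, 0.0805, 0.0035]
eef_rot: [[0.085, 0.996, 0.0], [0.996, -0.085, -0.001], [-0.001, 0.0, -1.0]]
wrist_force: [-0.9, -7.4, 5.5]
width: 0.0506
grasp_force: 3.3
```

```bash
python3 where.py
```

```text
t 16.5 org xy [-0.0457  0.0005] yaw y-axis rel deg -90.08 z 0.0035 F [-0.9 -7.4  5.5]
```

Force is unchanged, so there is no wall contact yet. I'll creep forward.

Call:
carry_out(series=[[0,0,0,0.015,0,0,-0.18],[0,0,0,0.025,0,0,-0.18]])

```text
t: 16.75
ee_pos: [0.5203, 0.0834, 0.0035]
eef_rot: [[0.085, 0.996, 0.0], [0.996, -0.085, -0.001], [-0.001, 0.0, -1.0]]
wrist_force: [-0.5, -7.1, 5.1]
width: 0.0501
grasp_force: 3.3
```

Call:
carry_out(series=[[0,0,0,0.01,0,0,-0.18],[0,0,0,0.015,0,0,-0.18]])

```text
t: 17.0
ee_pos: [0.5204, 0.0852, 0.0035]
eef_rot: [[0.085, 0.996, 0.0], [0.996, -0.085, -0.001], [-0.001, 0.0, -1.0]]
wrist_force: [-0.5, -6.2, 5.2]
width: 0.0506
grasp_force: 3.3
```

```bash
python3 where.py
```

```text
t 17.0 org xy [-0.041   0.0005] yaw y-axis rel deg -90.09 z 0.0035 F [-0.5 -6.2  5.2]
```

Call:
carry_out(series=[[0,0,0,0.01,0,0,-0.18],[0,0,0,0.015,0,0,-0.18]])

```text
t: 17.25
ee_pos: [0.5206, 0.0869, 0.0035]
eef_rot: [[0.085, 0.996, 0.0], [0.996, -0.085, -0.001], [-0.001, 0.0, -1.0]]
wrist_force: [-0.8, -7.0, 4.6]
width: 0.0503
grasp_force: 3.3
```

Call:
carry_out(series=[[0,0,0,0.01,0,0,-0.18],[0,0,0,0.015,0,0,-0.18]])

```text
t: 17.5
ee_pos: [0.5208, 0.0887, 0.0035]
eef_rot: [[0.085, 0.996, 0.0], [0.996, -0.085, -0.001], [-0.001, 0.0, -1.0]]
wrist_force: [-0.1, -6.8, 4.8]
width: 0.0498
grasp_force: 3.3
```

Call:
carry_out(series=[[0,0,0,0.01,0,0,-0.18],[0,0,0,0.015,0,0,-0.18]])

```text
t: 17.75
ee_pos: [0.5209, 0.0905, 0.0035]
eef_rot: [[0.085, 0.996, 0.0], [0.996, -0.085, -0.001], [-0.001, 0.0, -1.0]]
wrist_force: [-0.4, -6.9, 6.0]
width: 0.0502
grasp_force: 3.3
```

Call:
carry_out(series=[[0,0,0,0.01,0,0,-0.18],[0,0,0,0.015,0,0,-0.18]])

```text
t: 18.0
ee_pos: [0.521, 0.0912, 0.0035]
eef_rot: [[0.085, 0.996, -0.0], [0.996, -0.085, -0.003], [-0.003, 0.0, -1.0]]
wrist_force: [-1.0, -21.1, 6.4]
width: 0.0504
grasp_force: 11.0
```

The force jumped to 21 N with the hand stalled, so the tray is at the backboard. I'll back off, rise and check.

Call:
carry_out(series=[[0,0,0,-0.1,0,0,-0.18],[0,0,0,-0.4,0,0,-0.18],[0,0,0,-0.8,0,-0.3,-0.18],[0,0,0,-1,0,-0.7,-0.18],[0,0,0,-1,0,-1,-0.18]])

```text
t: 18.62
ee_pos: [0.5105, -0.0286, 0.1251]
eef_rot: [[0.088, 0.996, 0.001], [0.996, -0.088, 0.0], [0.0, 0.001, -1.0]]
wrist_force: [-0.3, -0.3, 0.0]
width: 0.0505
grasp_force: 0.0
```

Call:
carry_out(series=[[0,0,0,0,0,-0.5,-0.18],[0,0,0,0,0,-1,-0.18],[0,0,0,0.3,0,-1,-0.18],[0,0,0,0.3,0,-1,-0.18]])

```text
t: 19.12
ee_pos: [0.5137, 0.0103, 0.2436]
eef_rot: [[0.084, 0.997, 0.001], [0.997, -0.084, 0.001], [0.001, 0.0, -1.0]]
wrist_force: [0.1, -0.4, -0.8]
width: 0.0504
grasp_force: 0.0
```

```bash
python3 where.py; python3 - <<'E'
from blue import *
s=snapshot('wrist'); o=np.load('o.npy'); save(s,'w6.png')
t,wh=tray(s,(.527,.156));print(t,wh,inorg(o,t).round(4))
E
```

```text
t 19.125 org xy [-0.1162  0.0009] yaw y-axis rel deg -89.98 z 0.2436 F [ 0.1 -0.4 -0.8]
[0.52713947 0.15787851 1.48749997] (94.50159454345703, 72.73172760009766) [ 0.032  -0.0001  0.0006]
```

View pics/w6.png

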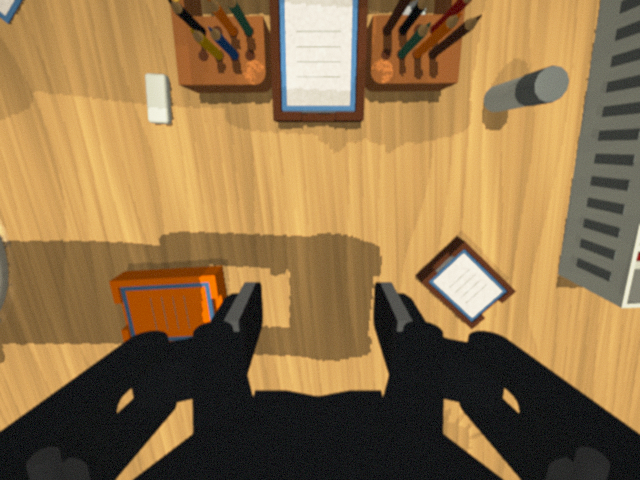

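The picture shows the tray centred in the bay at (318,60), with its outer end at (318,118), straight and clear of the hand. The eraser (158,98) and glue stick (525,90) have not moved. I'll hand it in.

```bash
python3 -c "
from plant import *
print(finish_job())"
```

```text
the job is handed in; nothing more can be done
None
```

The job is handed in: the card tray was pushed flat through the gap and stopped against the backboard, measured centred to about 1 mm and straight, with the hand clear, and the eraser and glue stick looked undisturbed (about 19 s of the 58 s used); the judge's verdict was not shown.

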